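Close up the hardware storage before sanding

ROBOT

A 6-joint arm with a two-finger parallel gripper is mounted at the origin on the work surface. World frame = base frame: x ahead of the robot, y to its left, z up, the work surface at z = 0. Lengths are in m, angles in rad, forces in N, time in s.
With the tool pointing down it reaches from about 0.4 to 0.825 m from the base axis. Payload 7 kg.
Tool frame: the origin (TCP) lies midway between the tips of the shut fingers; the grasp point (between the pads) lies 19 mm behind it; y points along the fingers, z is the direction in which the jaws open and shut, and the axes are right-handed (so a half turn about y gives the same grasp; the last joint's range is limited). The gripper opens to 88 mm and grips with 3 to 60 N. Pads are 19 mm wide; open, the fingers measure 130 mm over their backs; the gripper's body (78 mm by 193 mm) begins 47 mm behind the grasp point.
Start: joints at [1.514, 0.359, 0.012, 0, -1.224, -0.288], TCP at [0.228, 0.635, 0.227] pointing down, gripper open.
Joint ranges: [-3.07, 3.07], [-1.43, 2.12], [-1.02, 1.25], [-3.03, 1.67], [-3.05, -0], [-3.03, 3.03]. Speed limits (rad/s): [2.39, 2.39, 3.01, 3.14, 3.14, 3.14].

INTERFACE

Orientations are given as a rotation vector (axis times angle).
In Python, from workcell import status, eyes, ticket, finder gives the robot as it stands. The module is installed in compiled form; this text tells all that it offers.
- The arm moves only by the tool arm_command, never from a script. Its argument "moves" is a list of rows, each a list of 7 numbers: the shift along the tool's x, y, z in units of 25 mm (1.0 is 25 mm), then the turn, a rotation vector about the tool's x, y, z in rad, then the opening in per cent of the stroke, from 0 (shut) to 100 (fully open). A call has 1 to 10 rows; each row is the pose to reach, as a shift and turn from the pose measured when the call began, along the tool's axes at that moment; what a row does not reach only later rows make up. A row lasts 1/8 s, in which the tool goes at most 62.5 mm and 10.7 degrees, less where a joint would pass 70% of its speed; a pose out of reach is approached as far as the arm can. A call with a gripper value outside its range is refused whole. The fingers move at their own pace and stop on an object; "grip_force" is the grip in N (left out, the last holds). Time passes only in rows, so rows that repeat a pose let the fingers close. It gives the time, the measured TCP pose, the force and the opening at its end, in the units of the state.
- status.read_state(): the state, without advancing time (a new reading comes with each control period).
- eyes.capture(name): name is "side" or "top"; returns (picture, depth): 384x512x3 uint8, blue, green, red; 384x512 float32, m along the optical axis (not along the pixel's ray), 0 where there is no reading.
- eyes.camera_info(name): a dict with "mtx" (3x3 intrinsics, pixels), "R" (3x3) and "t" (3): a world point X has camera coordinates R X + t. Camera axes: x right, y down, z forward; pixel columns grow to the right and rows downward; lengths in m; the calibration is good to about 2 mm. A picture is of the moment at which its call begins. camera_info takes no time and is no camera call.
- ticket.hand_in(): hands the job in, once; it reports no verdict.
Trained networks look in the newest picture that a camera, given by its name, has taken for a name from the list of things; names that differ only in an ending like _2 or _b are one class to them, and where a whole thing is asked for, a point or a joint stands for the part that bears it (a point fixed in the world has none). Each returns a list of dicts, best first, with "confidence" (0 to 1); they miss things now and then, are a little off and sometimes report something else, mostly with a low value. They report only what shows in the picture. A call takes as long as a camera call. They do not tell look-alikes from the thing itself.
- finder.recognise(camera, thing): "point" ([column, row] in pixels, amid what is visible of it).
- finder.trace(camera, thing): "mask" (384x512 bool, what is visible of it) and "point" ([column, row] in pixels, amid what is visible of it).
- finder.pinpoint(camera, thing): "point" ([column, row] in pixels: a listed point, or the origin of a listed thing).
The state is a dict: "clock": time; "qpos": joint angles; "joint_velocities": joint speeds; "effort": joint torques, N m; "position": TCP position; "eef_rot": TCP orientation; "wrist_force": force on the tool from outside, world axes, zero at the start; "wrist_torque": the same for the moment, N m; "gripper_width": finger opening in m.
Only numpy, scipy, OpenCV 4.12 (cv2) and the standard library are available. Lean on these libraries where they do the work, as an engineer would, in place of code of your own. Each camera call takes 0.05 s, during which the arm holds its last target. There are 200 camera calls.

TASK

Before sanding starts, close up the hardware storage: push both small drawers of the plywood unit fully home and swing the lid of the clear hardware box down until it is fully shut. Use only gentle pushes with the fingertips: slam nothing, do not pull the drawers right out or throw the lid right back first, and leave the mug of dowels, pliers, mallet and glue bottle where they are.

Things in the scene. Friction and masses are not known exactly. Their poses are not given: they have to be found in the camera images.
- box: Open-topped clear plastic box holding zinc hardware, fixed to the desk: 120 deep (its x), 170 wide (its y), 60 high, walls 3 mm. Origin: centre of its underside. Its +x axis points from the front wall to the hinged rear wall, z up. It may stand left or right of the drawer unit and is turned up to 0.3 rad.
- lid (a joint): Angle (rad) of the clear lid with a grey rim, a plate 120 x 170 x 6 mm hinged along the top of the box's rear (+x) wall. 0 = shut, lying flat on the box; pi/2 = standing upright. It starts between 1.0 and 1.65. A friction hinge (about 0.14 N m) holds it wherever it is left, so it must be pushed all the way down; it has no latch.
- hinge_mid (a point): Middle of the lid's hinge line, in the top plane of the box, 60 mm above the desk and 60 mm along the box's +x from its origin. When shut the lid runs 120 mm from here along the box's -x, and its upper face is 6 mm above this point.
- lid_edge (a point): Middle of the lid's free edge, on its outer face (the face that is on top when shut), 120 mm from the hinge line.
- unit: Low plywood drawer unit fixed to the desk, 130 deep (its x), 180 wide (its y), 75 high, with two drawers side by side in its front (-x) side. Origin: centre of its underside; +x points from its front to its back, z up. Turned up to 0.3 rad.
- drawer_left (a joint): How far (m) the left drawer (on the unit's +y side) stands open; it slides out along the unit's -x. 0 = fully home. It starts between 0.02 and 0.06. Sliding friction about 1.5 N, no spring or latch.
- drawer_left_face (a point): Centre of the outer face of the left drawer's flat wooden front, which is 84 wide, 65 high and 10 mm thick (from 5 to 70 mm above the desk) and has no handle, only a dark finger-hole mark on its upper half. Fully home, this face stands 10 mm before the unit's front, 75 mm from the unit's origin plane along -x.
- drawer_right (a joint): How far (m) the right drawer (on the unit's -y side) stands open; it slides out along the unit's -x. 0 = fully home. It starts between 0.02 and 0.06. Sliding friction about 1.5 N, no spring or latch.
- drawer_right_face (a point): Centre of the outer face of the right drawer's flat wooden front, which is 84 wide, 65 high and 10 mm thick (from 5 to 70 mm above the desk) and has no handle, only a dark finger-hole mark on its upper half. Fully home, this face stands 10 mm before the unit's front, 75 mm from the unit's origin plane along -x.
- mug: Bystander: white ceramic mug, 74 mm wide, 90 high, handle along its +x to 62 mm from its axis, with wooden dowels standing in it (they move with the mug) up to 171 mm high. Origin: centre of its underside.
- pliers: Bystander: pliers with orange grips lying flat, about 162 x 55 x 15 mm, long axis along its x, jaws to +x. Origin: on the desk, near the middle.
- mallet: Bystander: wooden mallet lying on the desk, head 60 x 100 x 60 mm centred 70 mm along its +x, handle reaching to 130 mm along its -x. Origin: on the desk.
- glue: Bystander: white glue bottle standing, 52 mm in diameter, 150 high. Origin: centre of its underside.
There are look-alikes about, which are no part of the job. Leave any green or yellow look-alike of the unit alone.

How it is judged:
At the end, for the whole second after the job is handed in: The lid is within 0.05 rad of shut, both drawers are within 4 mm of fully home, and mug, pliers, mallet and glue bottle stand or lie within 20 mm of where they began, not tipped (0.15 rad) (value of joint lid below 0.05 rad and value of joint each of drawer_left, drawer_right below 0.004 m and distance of each of mug, pliers, mallet, glue from where it was at the start of the episode below 0.02 m and angle between each of mug, pliers, mallet, glue's own z axis and vertical below 0.15 rad); the robot touches nothing.
It fails at once if the mug, pliers, mallet or glue bottle is pushed away, lifted or carried (over 30 mm) or tipped (distance of any of mug, pliers, mallet, glue from where it was at the start of the episode above 0.03 m or angle between any of mug, pliers, mallet, glue's own z axis and vertical above 0.4 rad).
It fails at once if the lid is slammed (faster than 5 rad/s) (velocity of joint lid below -5 rad/s).
It fails at once if a drawer is slammed (faster than 0.7 m/s) (velocity of joint any of drawer_left, drawer_right below -0.7 m/s).
It fails at once if a drawer is pulled further out, past 75 mm (value of joint any of drawer_left, drawer_right above 0.075 m).
It fails at once if the lid is pushed further open, past 1.8 rad (value of joint lid above 1.8 rad).
It also fails if it takes over 58 s, if anything falls off the work surface, if the arm or the gripper's body presses on something with over 40 N, if the wrist force passes 120 N, or if a joint passes its speed limit or range.

## Working session

There is one attempt and no reset: what is moved stays moved. The work goes in short steps, Python scripts to look and compute and a tool call to move; the robot and the scene stay as the last step left them, time stands still between calls to the robot, and variables do not carry over. Pictures are saved under pics/ and viewed, about 8 in all and at most 12, crops included, and the job is handed in when it is done.

Besides the shell and the picture viewer there is one more tool, called after ">>>" by a JSON object that holds its "op" and its "data", one argument or row to a line. arm_command: Moves the arm, as the interface text tells. Its arguments: {"type":"object","properties":{"moves":{"type":"array","items":{"type":"array","items":{"type":"number"}}},"grip_force":{"type":"number"}},"required":["moves"]}

```bash
mkdir -p pics; cat > h.py <<'E'
import numpy as np, cv2
from workcell import status, eyes, ticket, finder
from scipy.spatial.transform import Rotation as Ro
def cloud(cam, d):
    i=eyes.camera_info(cam); K=np.array(i["mtx"]); R=np.array(i["R"]); t=np.array(i["t"])
    v,u=np.mgrid[0:384,0:512]
    p=np.linalg.inv(K)@np.stack([u.ravel(),v.ravel(),np.ones(u.size)])*d.ravel()
    return ((p.T-t)@R).reshape(384,512,3)
def proj(cam,X):
    i=eyes.camera_info(cam); K=np.array(i["mtx"]); c=np.array(i["R"])@np.asarray(X)+np.array(i["t"]); q=K@c
    return q[:2]/q[2]
def delta(target, pos=None, rot=None):
    """target TCP world pos -> shift in tool axes, units of 25mm"""
    s=status.read_state(); return Ro.from_rotvec(s["eef_rot"]).inv().apply(np.asarray(target)-s["position"])/0.025
E
python3 - <<'E'
from h import *
s=status.read_state(); print(s["clock"],np.round(s["position"],3),np.round(Ro.from_rotvec(s["eef_rot"]).as_matrix(),3),s["gripper_width"])
for c in("side","top"):
    p,d=eyes.capture(c); cv2.imwrite(f"pics/{c}1.png",p); np.save(f"{c}1.npy",d)
    cl=cloud(c,d); i=eyes.camera_info(c); print(c,"cam at",np.round(-np.array(i["R"]).T@i["t"],2))
    for n in ["unit","drawer_left_face","drawer_right_face","box","hinge_mid","lid_edge","mug","pliers","mallet","glue"]:
        for r in finder.pinpoint(c,n)[:3]:
            u,v=np.round(r["point"]).astype(int); print(n,round(r["confidence"],2),u,v,np.round(cl[min(v,383),min(u,511)],3),d[min(v,383),min(u,511)]>0)
E
```

```text
0.0 [0.228 0.635 0.226] [[-0.941 -0.    -0.338]
 [ 0.338 -0.002 -0.941]
 [-0.    -1.     0.002]] 0.0874404707889563
side cam at [ 0.12 -0.96  0.77]
unit 0.79 238 175 [0.538 0.122 0.044] True
unit 0.58 287 158 [0.733 0.142 0.052] True
drawer_left_face 0.53 196 165 [0.445 0.299 0.012] True
drawer_left_face 0.52 266 144 [0.724 0.295 0.036] True
drawer_left_face 0.45 182 248 [ 0.278 -0.096 -0.003] True
drawer_right_face 0.64 205 177 [0.437 0.166 0.039] True
drawer_right_face 0.57 124 156 [0.217 0.448 0.028] True
drawer_right_face 0.49 186 270 [ 0.263 -0.184 -0.001] True
box 0.98 295 248 [ 0.54  -0.265  0.035] True
box 0.39 222 218 [ 0.425 -0.02   0.   ] True
box 0.21 306 199 [ 0.706 -0.042  0.001] True
hinge_mid 0.9 317 225 [ 0.611 -0.253  0.081] True
lid_edge 0.58 198 164 [0.441 0.254 0.041] True
lid_edge 0.18 211 146 [0.544 0.419 0.009] True
mug 0.96 300 188 [ 0.691 -0.026  0.038] True
mug 0.19 316 227 [ 0.62  -0.236  0.058] True
pliers 0.83 221 216 [ 0.422 -0.02   0.009] True
mallet 0.73 322 335 [ 0.477 -0.504  0.001] True
mallet 0.41 207 175 [0.434 0.132 0.066] True
glue 0.92 211 144
[... 152 characters left out ...]
 305 258 [ 0.333 -0.18   0.074] True
drawer_left_face 0.64 175 151 [0.718 0.273 0.053] True
drawer_left_face 0.61 178 231 [ 0.434  0.27  -0.002] True
drawer_left_face 0.56 293 271 [ 0.29  -0.138  0.079] True
drawer_right_face 0.58 205 232 [0.428 0.171 0.002] True
drawer_right_face 0.57 199 154 [0.706 0.187 0.05 ] True
drawer_right_face 0.45 318 279 [ 0.262 -0.222  0.073] True
box 0.88 313 194 [ 0.562 -0.225  0.003] True
hinge_mid 0.92 319 176 [ 0.612 -0.234  0.09 ] True
lid_edge 0.6 322 183 [ 0.577 -0.234  0.149] True
mug 0.71 250 157 [0.703 0.005 0.008] True
pliers 0.6 252 232 [0.426 0.    0.016] True
mallet 0.83 387 218 [ 0.471 -0.491  0.001] True
glue 0.74 133 195 [0.558 0.414 0.068] True
```

```bash
python3 - <<'E'
from h import *
a=cv2.imread("pics/top1.png"); cv2.imwrite("pics/top1b.png",cv2.resize(a,(800,600)))
a=cv2.imread("pics/side1.png"); cv2.imwrite("pics/side1b.png",cv2.resize(a,(800,600)))
E
```

```text
(no output)
```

View pics/top1b.png

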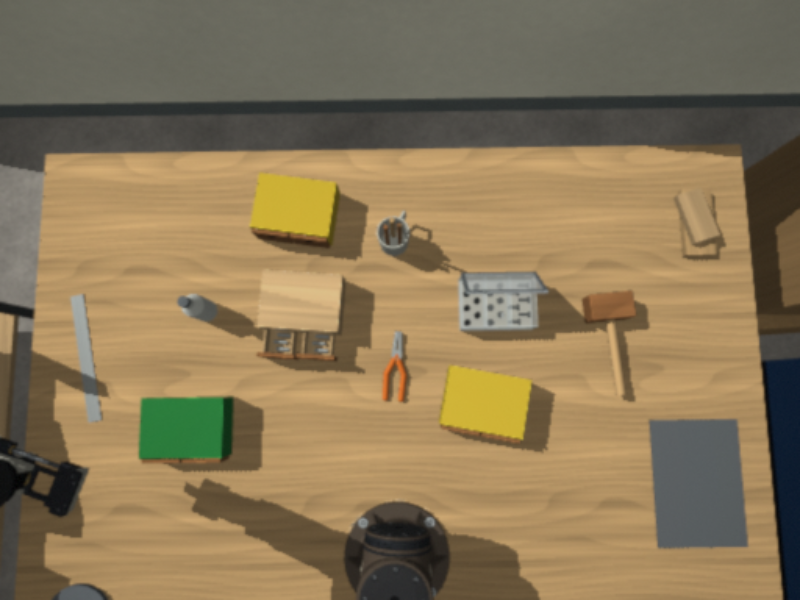

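View pics/side1b.png

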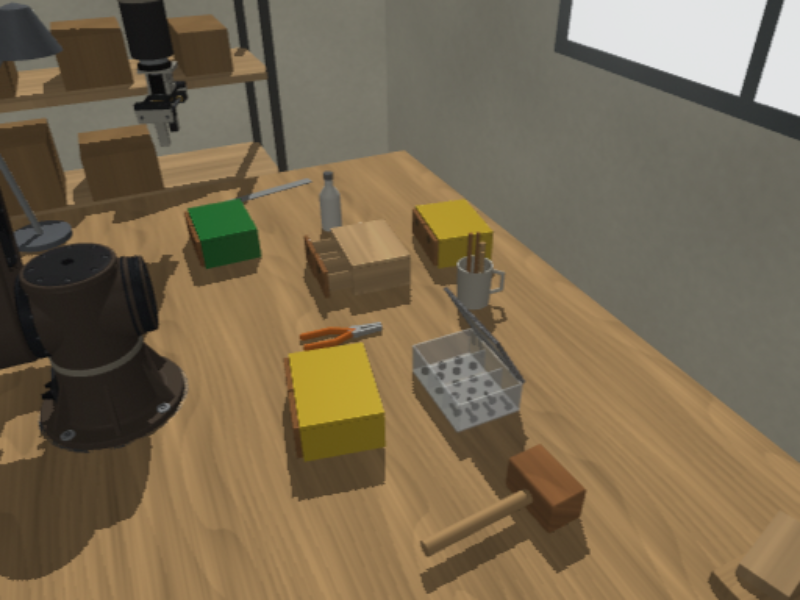

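The plywood unit is at about (300,300) of the 800x600 top view, with its drawers open toward the robot at (297,345). The look-alikes are green at (185,428), yellow at (295,208) and yellow at (486,402). The clear box is at (498,300) with its lid raised on the rear side (505,283). I choose the uncoloured plywood unit, and I'll measure it next with one close crop.

```bash
python3 - <<'E'
from h import *
d=np.load("top1.npy"); c=cloud("top",d); p=cv2.imread("pics/top1.png")
def reg(x0,x1,y0,y1,z0,z1): 
    return (c[...,0]>x0)&(c[...,0]<x1)&(c[...,1]>y0)&(c[...,1]<y1)&(c[...,2]>z0)&(c[...,2]<z1)&(d>0)
m=reg(.46,.66,.1,.34,.066,.09); P=c[m]; print("unit top n",len(P),"z",np.median(P[:,2]), cv2.minAreaRect(P[:,:2].astype(np.float32)))
print(np.round(cv2.boxPoints(cv2.minAreaRect(P[:,:2].astype(np.float32))),3).tolist())
m=reg(.38,.478,.1,.36,.055,.085); P=c[m]; print("fronts n",len(P)); 
P=P[np.argsort(P[:,1])]; print(np.round(P[::3],3).tolist())
# lid plane from both cameras
ds=np.load("side1.npy"); cs=cloud("side",ds)
for n,cc in(("top",c),("side",cs)):
    m=(cc[...,0]>.53)&(cc[...,0]<.7)&(cc[...,1]>-.38)&(cc[...,1]<-.1)&(cc[...,2]>.07)&(cc[...,2]<.25)
    P=cc[m]; 
    if len(P)<10: print(n,len(P)); continue
    q=P.mean(0); w=np.linalg.svd(P-q)[2]; r=np.abs((P-q)@w[2]); k=r<.008; P=P[k]; q=P.mean(0); w=np.linalg.svd(P-q)[2]
    print(n,"lid n",len(P),"c",np.round(q,3),"normal",np.round(w[2],3),"min",np.round(P.min(0),3),"max",np.round(P.max(0),3), "rms",np.std((P-q)@w[2]))
    T=P[P[:,2]>P[:,2].max()-.012]; print("top edge",np.round(T.mean(0),3), np.round(T.min(0),3),np.round(T.max(0),3))
m=reg(.46,.7,-.38,-.1,.045,.07); P=c[m]; print("box rim",len(P), cv2.minAreaRect(P[:,:2].astype(np.float32)))
s=cv2.imread("pics/side1.png")
A=cv2.resize(p[160:245,150:230],(400,425)); B=cv2.resize(s[170:285,250:345],(400,425)); cv2.imwrite("pics/crop1.png",np.hstack([A,B]))
E
```

```text
unit top n 1921 z 0.07514756609583306 ((0.5656839609146118, 0.20674759149551392), (0.18111221492290497, 0.13080042600631714), 84.8730239868164)
[[0.492000013589859, 0.12200000137090683], [0.6230000257492065, 0.11100000143051147], [0.6389999985694885, 0.29100000858306885], [0.5090000033378601, 0.30300000309944153]]
fronts n 170
[[0.439, 0.131, 0.061], [0.439, 0.133, 0.07], [0.442, 0.137, 0.071], [0.453, 0.139, 0.057], [0.439, 0.14, 0.073], [0.446, 0.142, 0.06], [0.439, 0.143, 0.074], [0.435, 0.147, 0.07], [0.442, 0.151, 0.071], [0.439, 0.154, 0.071], [0.435, 0.157, 0.073], [0.442, 0.161, 0.072], [0.436, 0.164, 0.072], [0.439, 0.168, 0.07], [0.443, 0.171, 0.07], [0.443, 0.176, 0.066], [0.446, 0.178, 0.07], [0.446, 0.181, 0.073], [0.44, 0.186, 0.067], [0.443, 0.189, 0.071], [0.443, 0.192, 0.069], [0.44, 0.196, 0.07], [0.44, 0.199, 0.071], [0.465, 0.202, 0.056], [0.443, 0.203, 0.07], [0.443, 0.207, 0.066], [0.443, 0.21, 0.069], [0.443, 0.213, 0.068], [0.437, 0.222, 0.057], [0.44, 0.224, 0.068], [0.469, 0.226, 0.057], [0.443, 0.227, 0.069], [0.458, 0.229, 0.061], [0.465, 0.23, 0.056], [0.
[... 390 characters left out ...]
, 0.289, 0.057], [0.451, 0.29, 0.065], [0.451, 0.292, 0.071], [0.462, 0.292, 0.057], [0.451, 0.296, 0.068], [0.445, 0.3, 0.066]]
top lid n 677 c [ 0.588 -0.238  0.127] normal [-0.855 -0.001 -0.519] min [ 0.56  -0.324  0.07 ] max [ 0.624 -0.153  0.173] rms 0.0014755589619529265
top edge [ 0.564 -0.235  0.165] [ 0.56  -0.321  0.161] [ 0.572 -0.153  0.173]
side lid n 389 c [ 0.582 -0.256  0.133] normal [0.873 0.011 0.488] min [ 0.561 -0.324  0.07 ] max [ 0.62  -0.15   0.169] rms 0.0017866939954378825
top edge [ 0.565 -0.247  0.164] [ 0.561 -0.324  0.157] [ 0.57  -0.152  0.169]
box rim 235 ((0.5630657076835632, -0.23868757486343384), (0.17149393260478973, 0.12468789517879486), 89.78205871582031)
```

View pics/crop1.png

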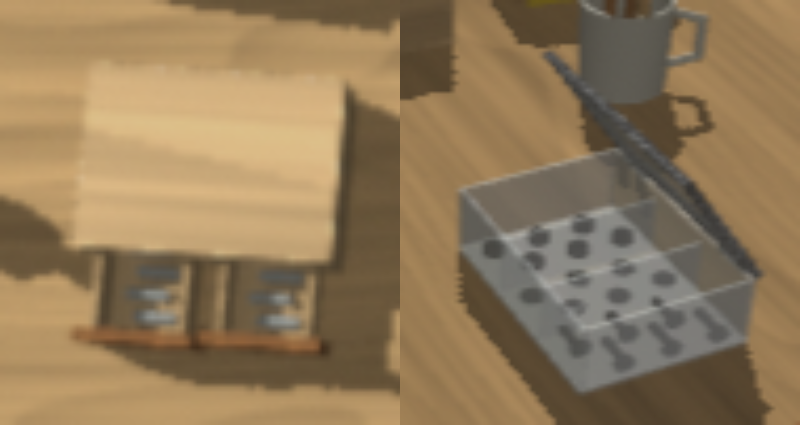

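The crop confirms it: the wooden unit has both drawers about 5 cm open and the lid stands at about 1.03 rad. With the fingers partly open I can push both drawers at once. First I'll move in front of them at height.

>>> {"op": "arm_command", "data": {
  "moves": [
    [-1.5,0,1.66,0,-0.03,0,75],
    [-3,0,3.3,0,-0.06,0,75],
    [-4.5,0,5,0,-0.1,0,75],
    [-6,0,6.6,0,-0.13,0,75],
    [-7.5,0,8.3,0,-0.16,0,75],
    [-9,0,9.9,0,-0.2,0,75],
    [-10.5,0,11.6,0,-0.23,0,75],
    [-11.95,0,13.26,0,-0.256,0,75],
    [-11.95,0,13.26,0,-0.256,0,75],
    [-11.95,0,13.26,0,-0.256,0,75]
  ]
}}

```text
clock: 2.35
position: [0.3975, 0.2223, 0.2269]
eef_rot: [-0.098, -2.176, 2.175]
wrist_force: [-0.1, -0.6, -0.8]
gripper_width: 0.0658
```

>>> {"op": "arm_command", "data": {
  "moves": [
    [0,2,0,0,0,0,75],
    [0,4,0,0,0,0,75],
    [0,6,0,0,0,0,75],
    [0,7,0,0,0,0,75],
    [0,7.6,0,0,0,0,75],
    [0,7.6,0,0,0,0,75]
  ]
}}

```text
clock: 3.1
position: [0.3968, 0.2228, 0.0358]
eef_rot: [-0.095, -2.174, 2.177]
wrist_force: [0.3, 0.9, 0.3]
gripper_width: 0.0658
```

```bash
python3 - <<'E'
from h import *
s=status.read_state(); print(np.round(Ro.from_rotvec(s["eef_rot"]).as_matrix(),3), s["position"], s["wrist_force"])
print("to home:",np.round(delta([.4815,.2142,.037]),2))
E
```

```text
[[-0.996 -0.001 -0.088]
 [ 0.088 -0.002 -0.996]
 [ 0.001 -1.     0.002]] [0.39681608 0.22281722 0.03577168] [0.31164213 0.85571212 0.34111971]
to home: [-3.4  -0.05  0.04]
```

>>> {"op": "arm_command", "data": {
  "moves": [
    [-0.4,0,0,0,0,0,75],
    [-0.8,0,0,0,0,0,75],
    [-1.2,0,0,0,0,0,75],
    [-1.6,0,0,0,0,0,75],
    [-2.0,0,0,0,0,0,75],
    [-2.3,0,0,0,0,0,75],
    [-2.6,0,0,0,0,0,75],
    [-2.9,0,0,0,0,0,75],
    [-3.15,0,0,0,0,0,75],
    [-3.15,0,0,0,0,0,75]
  ]
}}

```text
clock: 4.35
position: [0.4759, 0.2157, 0.0356]
eef_rot: [-0.096, -2.174, 2.178]
wrist_force: [-0.8, -0.2, 0.2]
gripper_width: 0.066
```

>>> {"op": "arm_command", "data": {
  "moves": [
    [-0.1,0,0,0,0,0,75],
    [-0.2,0,0,0,0,0,75],
    [-0.2,0,0,0,0,0,75]
  ]
}}

```text
clock: 4.72
position: [0.4798, 0.2151, 0.0355]
eef_rot: [-0.093, -2.173, 2.178]
wrist_force: [-8.7, 2.2, 4.7]
gripper_width: 0.0656
```

>>> {"op": "arm_command", "data": {
  "moves": [
    [-0.08,0,0,0,0,0,75],
    [-0.08,0,0,0,0,0,75]
  ]
}}

```text
clock: 4.97
position: [0.4799, 0.215, 0.0355]
eef_rot: [-0.09, -2.171, 2.178]
wrist_force: [-15.2, 4.7, 8.8]
gripper_width: 0.066
```

```bash
python3 - <<'E'
from h import *
s=status.read_state(); print(s["position"], s["wrist_force"], s["wrist_torque"])
p,d=eyes.capture("top"); cv2.imwrite("pics/top2.png",cv2.resize(p[150:250,140:260],(720,600)))
E
```

```text
[0.4798504  0.21499589 0.03551579] [-15.18333428   4.71759579   8.78641893] [2.21249067 4.90818948 0.70973835]
```

View pics/top2.png

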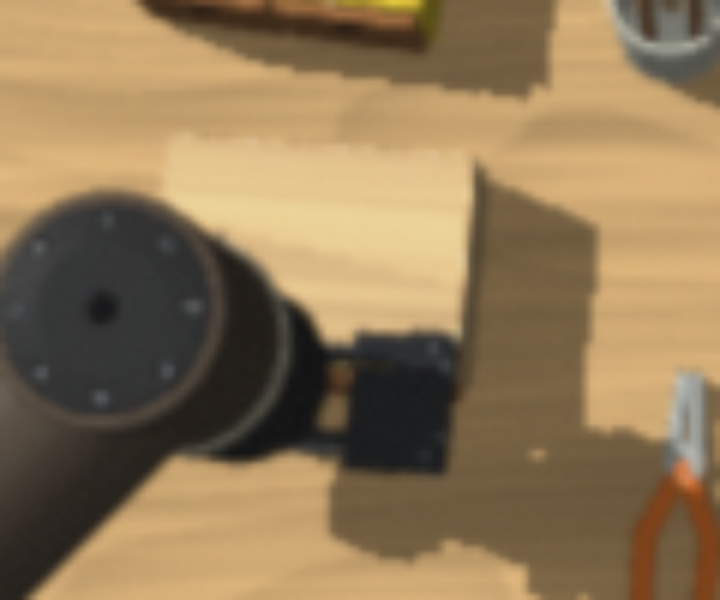

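The force rose from 8.7 to 15 N with no further movement, so the drawers are at their stop on at least one side. The arm hides them here, so I'll back off and check on the way to the lid.

>>> {"op": "arm_command", "data": {
  "moves": [
    [0.4,0,0,0,0,0,75],
    [1.2,0,0,0,0,0,75],
    [1.2,-2,0,0,0,0,40],
    [1.2,-4,0,0,0,0,0],
    [1.2,-6,0,0,0,0,0],
    [1.2,-8,0,0,0,0,0],
    [1.2,-8.6,2,0,-0.03,0,0],
    [0,-8.6,4,0,-0.06,0,0],
    [-0.8,-8.6,6,0,-0.088,0,0],
    [-1.6,-8.6,8,0,-0.088,0,0]
  ]
}}

```text
clock: 6.28
position: [0.5035, 0.0111, 0.2512]
eef_rot: [0.006, -2.217, 2.223]
wrist_force: [0.6, 0.0, -0.6]
gripper_width: 0.0005
```

```bash
python3 - <<'E'
from h import *
p,d=eyes.capture("top"); c=cloud("top",d); cv2.imwrite("pics/top3.png",cv2.resize(p[150:250,140:260],(720,600)))
o=np.array([.5657,.2067]); a=-.088; ux=np.array([np.cos(a),np.sin(a)]); uy=np.array([-ux[1],ux[0]])
L=np.stack([(c[...,:2]-o)@ux,(c[...,:2]-o)@uy],-1)
for n,l,h in(("right",-.075,-.012),("left",.012,.075)):
    m=(L[...,1]>l)&(L[...,1]<h)&(L[...,0]>-.14)&(L[...,0]<.07)&(c[...,2]>.055)&(c[...,2]<.085)&(d>0)
    x=L[...,0][m]; print(n,m.sum(),"front-most x",np.round(np.percentile(x,[0,1,3,5]),4),"back",np.round(x.max(),4))
s=status.read_state(); print(s["position"],np.round(Ro.from_rotvec(s["eef_rot"]).as_matrix(),3)); print(np.round(delta([.61,-.2385,.25]),2))
E
```

```text
Traceback (most recent call last):
IndexError: index -1 is out of bounds for axis 0 with size 0
```

View pics/top3.png

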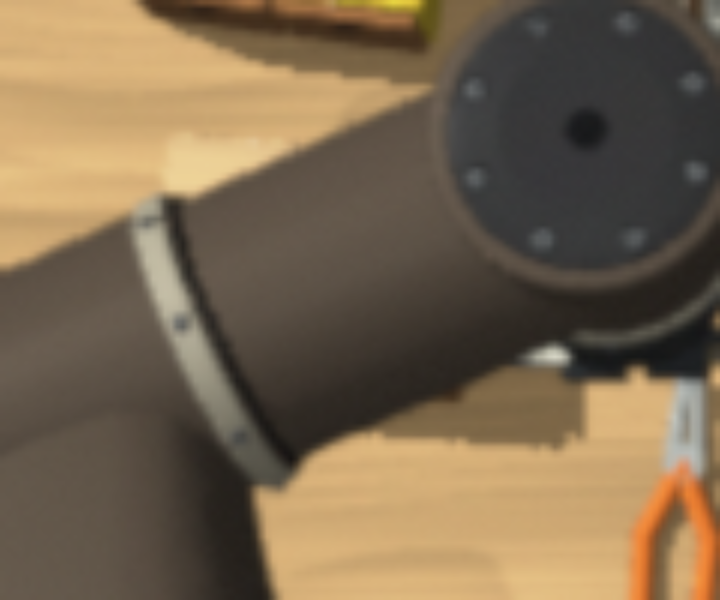

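The arm still covers the unit, so I'll go on to above the lid's rear side and check the drawers from there.

>>> {"op": "arm_command", "data": {
  "moves": [
    [0,0,2,0,0,0,0],
    [0,0,4,0,0,0,0],
    [-0.5,0,6,0,0,0,0],
    [-1.5,0,8,0,0,0,0],
    [-2.8,0,9.98,0,0,0,0],
    [-4.26,0,9.98,0,0,0,0],
    [-4.26,0,9.98,0,0,0,0],
    [-4.26,0,9.98,0,0,0,0]
  ]
}}

```text
clock: 7.32
position: [0.61, -0.2427, 0.2511]
eef_rot: [0.005, -2.213, 2.223]
wrist_force: [-0.7, -0.5, -0.2]
gripper_width: 0.0006
```

```bash
cat > chk.py <<'E'
from h import *
import sys
p,d=eyes.capture("top"); c=cloud("top",d); cv2.imwrite(sys.argv[1],cv2.resize(p[150:250,140:260],(720,600)))
o=np.array([.5657,.2067]); a=-.088; ux=np.array([np.cos(a),np.sin(a)]); uy=np.array([-ux[1],ux[0]])
L=np.stack([(c[...,:2]-o)@ux,(c[...,:2]-o)@uy],-1)
for n,l,h in(("right",-.075,-.012),("left",.012,.075)):
    m=(L[...,1]>l)&(L[...,1]<h)&(L[...,0]>-.14)&(L[...,0]<.07)&(c[...,2]>.06)&(c[...,2]<.085)&(d>0)
    x=L[...,0][m]
    if m.sum()>20: print(n,m.sum(),"front-most x",np.round(np.percentile(x,[0,1,3,5]),4),"back",np.round(x.max(),4))
s=status.read_state(); print(s["position"],np.round(Ro.from_rotvec(s["eef_rot"]).as_matrix(),3)); print(np.round(delta([.61,-.2385,.25]),2))
E
python3 chk.py pics/top4.png
```

```text
right 721 front-most x [-0.0752 -0.0737 -0.0714 -0.0686] back 0.0647
left 715 front-most x [-0.0755 -0.0746 -0.0722 -0.0691] back 0.0649
[ 0.60994401 -0.24253869  0.25157614] [[-1.    -0.005 -0.001]
 [ 0.001 -0.004 -1.   ]
 [ 0.005 -1.     0.004]]
[-0.    0.06 -0.16]
```

View pics/top4.png

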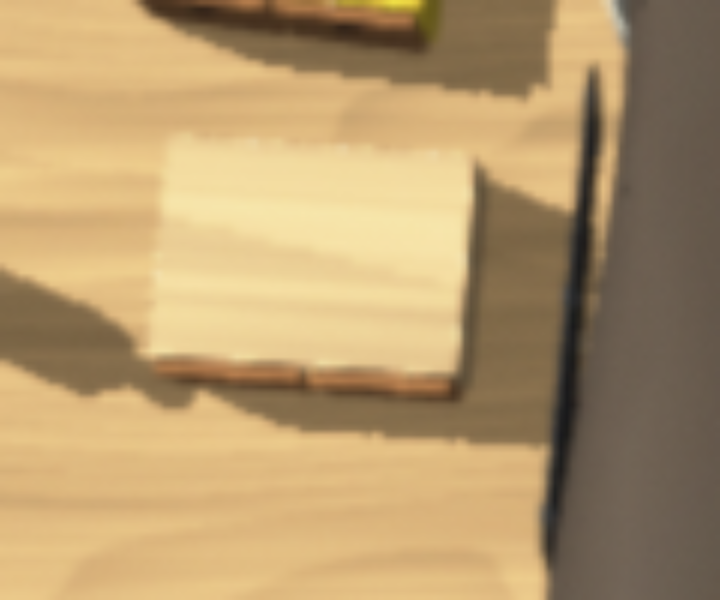

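The drawers are home: both faces read 75 mm before the unit's origin, and the picture shows both brown fronts in line at (230,372) and (380,383). Next, descend behind the lid.

>>> {"op": "arm_command", "data": {
  "moves": [
    [0,1.5,0,0,0,0,0],
    [0,3,0,0,0,0,0],
    [0.1,4,0,0,0,0,0],
    [0.2,4.06,0,0,0,0,0],
    [0.5,4.28,0,0,0,0,0],
    [0.84,4.5,0,0,0,0,0],
    [1.14,4.7,0,0,0,0,0],
    [1.44,4.91,0,0,0,0,0],
    [1.7,5.16,0,0,0,0,0],
    [1.94,5.43,0,0,0,0,0]
  ]
}}

```text
clock: 8.62
position: [0.5602, -0.2432, 0.1156]
eef_rot: [0.005, -2.214, 2.223]
wrist_force: [0.7, -0.2, -0.1]
gripper_width: 0.0004
```

>>> {"op": "arm_command", "data": {
  "moves": [
    [0.18,0.3,0,0,0,0,0],
    [0.33,0.6,0,0,0,0,0],
    [0.46,0.93,0,0,0,0,0],
    [0.59,1.27,0,0,0,0,0],
    [0.65,1.5,0,0,0,0,0],
    [0.7,1.75,0,0,0,0,0],
    [0.71,1.9,0,0,0,0,0],
    [0.71,1.98,0,0,0,0,0],
    [0.71,1.98,0,0,0,0,0]
  ]
}}

```text
clock: 9.75
position: [0.5421, -0.2434, 0.0664]
eef_rot: [0.005, -2.213, 2.224]
wrist_force: [-1.0, -0.0, 2.0]
gripper_width: 0.0008
```

Now press gently to the stop.

>>> {"op": "arm_command", "data": {
  "moves": [
    [0,0.06,0,0,0,0,0],
    [0,0.12,0,0,0,0,0],
    [0,0.12,0,0,0,0,0]
  ]
}}

```text
clock: 10.12
position: [0.5422, -0.2435, 0.066]
eef_rot: [0.005, -2.214, 2.225]
wrist_force: [-7.9, 5.7, 23.6]
gripper_width: 0.0006
```

It stopped firmly at z = 0.066 m, which is the shut height. I'll lift clear, move aside and check everything.

>>> {"op": "arm_command", "data": {
  "moves": [
    [0,-0.5,0,0,0,0,0],
    [0,-2,0,0,0,0,0],
    [0,-4,0,0,0,0,0],
    [0,-6,0,0,0,0,0],
    [0,-7.5,0,0,0,0,0],
    [1,-7.5,-2,0,0,0,0],
    [2,-7.5,-4,0,0,0,0],
    [2.5,-7.5,-6,0,0,0,0],
    [2.5,-7.5,-8,0,0,0,0],
    [2.5,-7.5,-8,0,0,0,0]
  ]
}}

```text
clock: 11.38
position: [0.4806, -0.0399, 0.2535]
eef_rot: [-0.008, 2.216, -2.226]
wrist_force: [0.3, -0.1, 0.1]
gripper_width: 0.0003
```

```bash
python3 - <<'E'
from h import *
s=status.read_state(); print(s["clock"],s["position"],s["wrist_force"])
P={}
for n in("top","side"):
    p,d=eyes.capture(n); c=cloud(n,d); P[n]=p; c0=cloud(n,np.load(n+"1.npy"))
    m=(c[...,0]>.48)&(c[...,0]<.64)&(c[...,1]>-.33)&(c[...,1]<-.15)&(c[...,2]>.05)&(c[...,2]<.2)&(d>0)
    Q=c[m]
    if len(Q)>30:
        f=np.linalg.lstsq(np.c_[Q[:,:2],np.ones(len(Q))],Q[:,2],rcond=None)[0]; print(n,"lid pts",len(Q),"slopes",np.round(f[:2],3),"z 5/50/95%",np.round(np.percentile(Q[:,2],[5,50,95]),4))
    cv2.imwrite(f"pics/{n}5.png",p)
    for t in["mug","pliers","mallet","glue"]:
        print(t,[(np.round(r["point"],0).tolist(),round(r["confidence"],2)) for r in finder.pinpoint(n,t)[:1]])
cv2.imwrite("pics/both5.png",np.vstack([cv2.resize(P["top"][100:280,60:460],(660,297)),cv2.resize(P["side"][100:380,60:460],(430,300))[:, :].copy() if 0 else cv2.copyMakeBorder(cv2.resize(P["side"][100:380,60:460],(430,300)),0,0,0,230,0)]))
E
```

```text
11.375 [ 0.4805809  -0.03990007  0.25345742] [ 0.25454036 -0.05885993  0.10117426]
top lid pts 1616 slopes [ 0.008 -0.002] z 5/50/95% [0.0618 0.0665 0.0708]
mug [([252.0, 156.0], 0.79)]
pliers [([256.0, 234.0], 0.52)]
mallet [([388.0, 216.0], 0.67)]
glue [([133.0, 197.0], 0.57)]
side lid pts 2195 slopes [0.017 0.015] z 5/50/95% [0.0554 0.0655 0.0679]
mug [([302.0, 191.0], 0.64)]
pliers [([220.0, 212.0], 0.94)]
mallet [([320.0, 335.0], 0.7)]
glue [([216.0, 145.0], 0.79)]
```

View pics/both5.png

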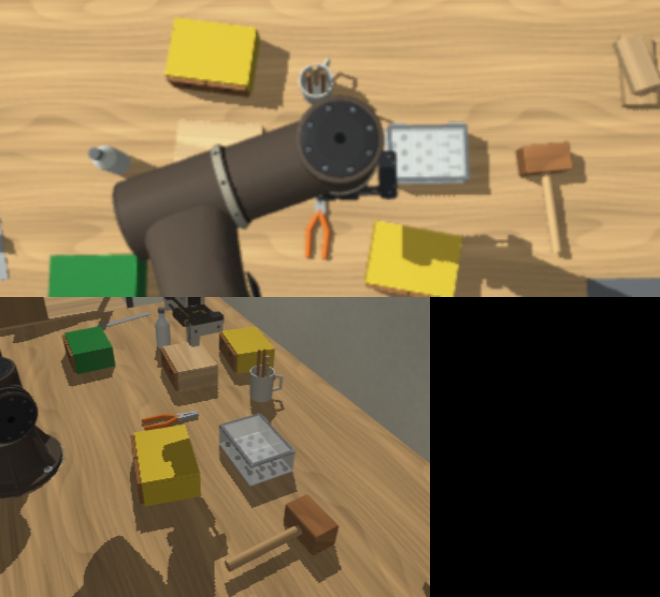

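The lid lies flat (top-view slope 0.008, height 66 mm) and the bystanders are where they were. The arm is clear, so I'll hand in.

```bash
python3 -c "
from workcell import ticket; print(ticket.hand_in())"
```

```text
the job is handed in; nothing more can be done
None
```

I closed both drawers of the plywood unit and shut the lid of the clear box, then handed the job in at about 12 s. The hand-in reported no verdict.

- **Drawers:** I pushed both home together with the part-open fingertips until they stopped. The push peaked at about 18 N. From the top camera, both faces then read 75 mm from the unit's origin, which is fully home to within about 1 mm. In the final top view the arm hid the drawers, but nothing had touched them since that check.
- **Lid:** I swung it down from about 1.03 rad along its arc with the shut fingertips and pressed it to a firm stop at 66 mm height with about 24 N. Afterwards the lid's height was 66 mm, with a slope toward the hinge of 0.008 in the top camera and 0.017 in the side camera. Both are under the 0.05 rad limit.
- **Mug, pliers, mallet, glue:** the before and after pictures show them in place. The recogniser's points shifted by up to about 5 pixels, which is its usual scatter, and the arm never came near them. I did not measure their positions more closely than that.
- **Speed and contact:** the pushes were slow, and the arm was clear of everything at hand-in, with wrist force about 0.3 N.

No check failed.

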